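# Clear a jammed nest of portion cups from the cup dispenser

### The job

A nest of thin plastic portion cups is stuck in the tube of the cup dispenser. Push it through gently with the wooden stick, without touching it by hand or crushing it, until you feel it come up against the end stop of the open cradle, and press it snug there for a moment. Then take the stick out, lay it flat on the counter, and leave the other things where they are.

Things in the scene. Friction and masses are not known exactly. Their poses are not given: they have to be found in the camera images.
- dispenser: Fixed steel counter cup dispenser: level tube (140 long, bore 66, wall 3, axis 50 mm above the counter) running on into an open half-round cradle 135 mm long with the same bottom. Foot 86 wide, 6 thick, not reaching behind the tube. Origin on the counter below the tube's mouth; x along the tube towards the cradle, the way the cups go; z up. Tube at x -140..0, cradle 0..135
- tube_back (a point): centre of the tube's open back end, where the stick goes in; its x axis points into the tube. 76 mm further in, a leaf spring on the tube's top presses a rounded brake nose down into the bore, to 27 mm above the axis: it is what holds the cups
- tube_mouth (a point): centre of the tube's front mouth, where the tube opens into the cradle (x on along the cradle). The end stop, a round steel plate 65 mm across with a black rubber buffer on its face, stands across the cradle where the last shift clamped it: the buffer's face is 88 to 118 mm beyond the mouth. It is not measured, find it by touch. The buffer gives 1 mm per 5 N
- cups_bottom (a point): middle of the closed flat bottom (45 mm across) of the jammed nest, its end towards the tube's back; axis 2 mm below the tube's. The brake drags on the nest with about 5 to 8 N until the nest's taper has passed the nose; after that it slides with under 1 N, so a rise of a few newtons means the stop. A steady 3 to 8 N there is snug
- cups_rim (a point): middle of the open rim end of the same nest, 80 mm from cups_bottom, the end that must meet the end stop's buffer
- cups: the jammed nest of black portion cups, one piece, lying along the tube inside it: 80 mm long, 62 mm across, the last 25 mm tapering to 45 mm at its bottom, 60 g. Thin plastic: crushed by a push of 15 N or more. Origin in its middle, on its axis; x from bottom to rims
- stick: plain wooden oven-rack stick 260 x 28 x 20 mm, about 100 g, flat on the counter on a 28 mm side; either end may be used. Origin under its middle; x along it to the end with a hook notch (20 mm long, 12 mm deep, 38 mm from that end); z up as it lies at the start
- stick_mid (a point): centre of the stick, half-way through its thickness (10 mm above the counter as it lies)
- end_notch (a point): centre of the flat end face of the stick near the notch, +130 mm along its x
- end_plain (a point): centre of the other flat end face, -130 mm along its x
- spare_nest_mid (a point): centre of a bystander: a nest of the same cups standing upside down on the counter, 62 mm across, 90 mm high
- one_cup_mid (a point): centre of a bystander: one black portion cup, 62 mm across, 35 mm high
- squeeze_mid (a point): centre of a bystander: white sauce bottle, 60 mm across, 190 mm high
- shaker_mid (a point): centre of a bystander: steel shaker, 46 mm across, 89 mm high
- ramekin_mid (a point): centre of a bystander: white ramekin, 84 mm across, 45 mm high
- ninth_pan_mid (a point): centre of a bystander: empty small steel pan 176 x 108 x 65 mm

How it is judged (in metres and radians):
On the way:
1. the stick presses the nest snug against the end stop (more than 2 N, for a moment) (contact force between cups and buffer_c0 above 2 N and contact force between stick and cups above 1 N), for 0.2 s.
At the end, for the whole second after the job is handed in: The nest lies at rest in the cradle, wholly out of the tube, its rim at the end stop's rubber buffer (within about 4 mm; the centre of the 6 mm thick buffer within 7.5 mm of the middle of the rim end), and the stick lies flat and at rest on the counter (the centres of both its ends below 18 mm) (distance between cups_rim and buffer_c0 below 0.0075 m and x of cups_bottom in the frame of tube_mouth above 0.003 m and height (world z) of each of end_notch, end_plain below 0.018 m and linear speed of each of cups, stick below 0.02 m/s); the robot touches nothing.
It fails at once if the cups are crushed: pushed by anything with 15 N or more (contact force between stick and cups above 15 N or contact force between cups and buffer_c0 above 15 N).
It fails at once if the gripper or arm touches the jammed cups instead of the stick (contact force between any of the fingers, the arm and cups above 0.5 N).
It fails at once if a bystander is shifted by more than 30 mm (distance of any of spare_nest_mid, one_cup_mid, squeeze_mid, shaker_mid, ramekin_mid, ninth_pan_mid from where it was at the start of the episode above 0.03 m).
It also fails if it takes over 51 s, if anything falls off the work surface, if the arm or the gripper's body presses on something with over 40 N, if the wrist force passes 120 N, or if a joint passes its speed limit or range.

### The arm

A 6-joint arm with a two-finger parallel gripper is mounted at the origin on the work surface. World frame = base frame: x ahead of the robot, y to its left, z up, the work surface at z = 0. Lengths are in mm, angles in rad, forces in N, time in s.
With the tool pointing down it reaches from about 350 to 975 mm from the base axis. Payload 7.1 kg.
Tool frame: the origin (TCP) lies on the front face of the gripper's body, between the roots of the fingers; the fingertips stand 80 mm ahead of it and the grasp point (between the pads) lies 61 mm ahead of it (env.tips_ahead is the distance from the TCP to the fingertips, in mm); z points along the fingers, y is the direction in which the jaws open and shut (so a half turn about z gives the same grasp; the last joint's range is limited). The gripper opens to 88 mm and grips with 3 to 60 N. Pads are 20 mm wide; open, the fingers measure 115 mm over their backs; the gripper's body (75 mm by 178 mm) begins 61 mm behind the grasp point.
Start: joints at [1.147, 0.423, 1.63, -0, 1.089, -0.019], TCP at [246.115, 574.485, 302.675] pointing down, gripper open.
Joint ranges: [-3, 3], [-0.9, 2.11], [0.09, 2.58], [-1.31, 4.45], [0.11, 2.69], [-2.54, 2.54]. Speed limits (rad/s): [2.39, 2.39, 3.01, 3.14, 3.14, 3.14].

### API

Orientations are given as a unit quaternion [x, y, z, w].
In Python, from station import env, set_gripper, viewer, workorder gives the robot as it stands. Calls block until the motion is done:
- env.reach(position, orientation): joint-space move of the TCP to a pose.
- env.move_l(position, rot=None, rate=150, f_stop=None): straight line of the TCP; rot=None keeps the orientation; rate is the mean speed in mm/s. With f_stop (N) it stops when the force on the tool has changed by that much, and returns True; else False.
- env.move_joints(angles): joint-space move.
- set_gripper(opening): finger opening in mm; the grip force is fixed at half the most; returns when the fingers have stopped.
- env.hold(seconds).
- env.ik(position, orientation): joint angles nearest the present ones, or None.
- env.read_state(): the state.
- viewer.camera(name): name is "side" or "top"; returns the picture (400x640x3 uint8, blue, green, red); there is no depth.
- viewer.camera_params(name): a dict with "fx", "fy", "cx", "cy" (pixels), "dist" ([k1, k2, p1, p2, k3] as OpenCV has them; the pictures are not rectified), "pose" (4x4, takes a point from camera to world coordinates). Camera axes: x right, y up, looking along -z (the intrinsics and any distortion apply to the point x, -y, -z); pixel columns grow to the right and rows downward; lengths in mm; the calibration is good to about 2 mm. A picture is of the moment at which its call begins. camera_params takes no time and is no camera call.
A pose or a line that the arm cannot do raises env.IKError and nothing moves.
- workorder.sign_off(): hands the job in, once; it reports no verdict.
The state is a dict: "time_s": time; "qpos": joint angles; "dq": joint speeds; "tau": joint torques, N m; "tool_pos": TCP position; "orientation": TCP orientation; "force": force on the tool from outside, world axes, zero at the start; "wrist_torque": the same for the moment, N m; "width": finger opening in mm.
Only numpy, scipy, OpenCV 4.12 (cv2) and the standard library are available. Lean on these libraries where they do the work, as an engineer would, in place of code of your own. Each camera call takes 0.05 s, during which the arm holds its last target.

## Working session

There is one attempt and no reset: what is moved stays moved. The work goes in short steps, each a Python script; the robot and the scene stay as the last script left them, time stands still between calls to the robot, and variables do not carry over. Pictures are saved under pics/ and viewed, and the job is handed in when it is done.

```bash
ls; mkdir -p pics
python3 - <<'E'
from station import env,viewer
import cv2,numpy as np
for n in("side","top"):
    im=viewer.camera(n);cv2.imwrite(f"pics/{n}0.png",im)
    p=viewer.camera_params(n);print(n,{k:(np.round(v,3).tolist()) for k,v in p.items()})
s=env.read_state();print(s)
E
```

```text
pics
side {'fx': 364.384, 'fy': 364.384, 'cx': 317.73, 'cy': 199.851, 'dist': [0.008, 0.0, 0.0, 0.0, 0.0], 'pose': [[0.935, 0.215, -0.283, 244.086], [-0.355, 0.602, -0.715, -780.431], [0.016, 0.769, 0.639, 728.639], [0.0, 0.0, 0.0, 1.0]]}
top {'fx': 438.86, 'fy': 438.86, 'cx': 323.072, 'cy': 199.388, 'dist': [-0.03, 0.0, 0.0, 0.0, 0.0], 'pose': [[0.014, 0.997, -0.075, 425.098], [-1.0, 0.013, -0.009, -53.62], [-0.008, 0.075, 0.997, 1399.818], [0.0, 0.0, 0.0, 1.0]]}
{'time_s': 0.1, 'qpos': array([ 1.14697654e+00,  4.23803927e-01,  1.63058045e+00, -1.94958716e-05,
        1.08857033e+00, -1.90114838e-02]), 'dq': array([ 0.00044352, -0.00146449, -0.00312447,  0.00048107,  0.00052352,
       -0.00026201]), 'tau': array([ 1.44938822e-04, -5.45615530e+01, -2.74323910e+01,  6.46413700e-02,
        1.88008673e-02, -4.36474818e-05]), 'tool_pos': array([245.98515984, 574.15271335, 301.96769125]), 'orientation': array([ 2.01020501e-01,  9.79586798e-01, -6.66296082e-04, -1.41138177e-04]), 'force': array([-0.20370258, -0.54448242, -0.31889793]), 'wrist_torque': array([-0.00224444, -0.0103395 ,  0.00318968]), 'width': 87.98033457471072}
```

View pics/side0.png

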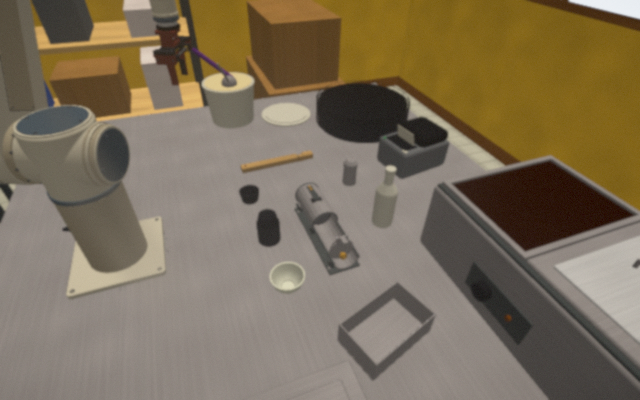

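View pics/top0.png

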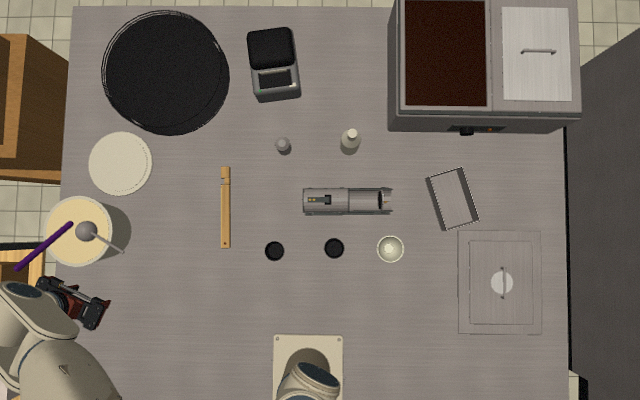

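The top view shows the stick at about (225,207), lying along world x with its notch end up at about (225,180). The dispenser runs from (303,201), its back end, to (392,201), so it points along -y. The small cups, shaker, bottle, ramekin and pan stand around it. I'll enlarge the crops.

Run:
```python
import cv2
t=cv2.imread("pics/top0.png")
a=cv2.resize(t[120:270,210:410],None,fx=4,fy=4,interpolation=cv2.INTER_CUBIC);cv2.imwrite("pics/topz.png",a)
t=cv2.imread("pics/side0.png")
a=cv2.resize(t[140:290,225:425],None,fx=4,fy=4,interpolation=cv2.INTER_CUBIC);cv2.imwrite("pics/sidez.png",a)
```

```text
(no output)
```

View pics/topz.png

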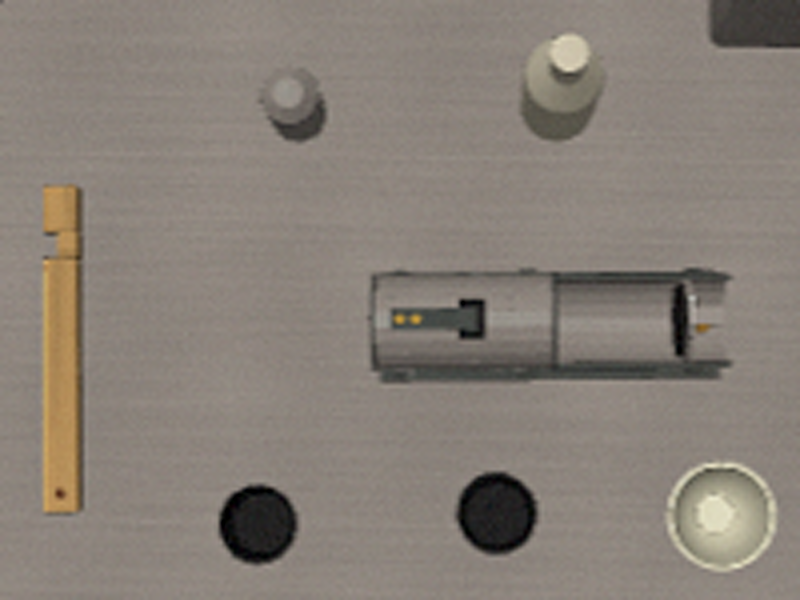

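View pics/sidez.png

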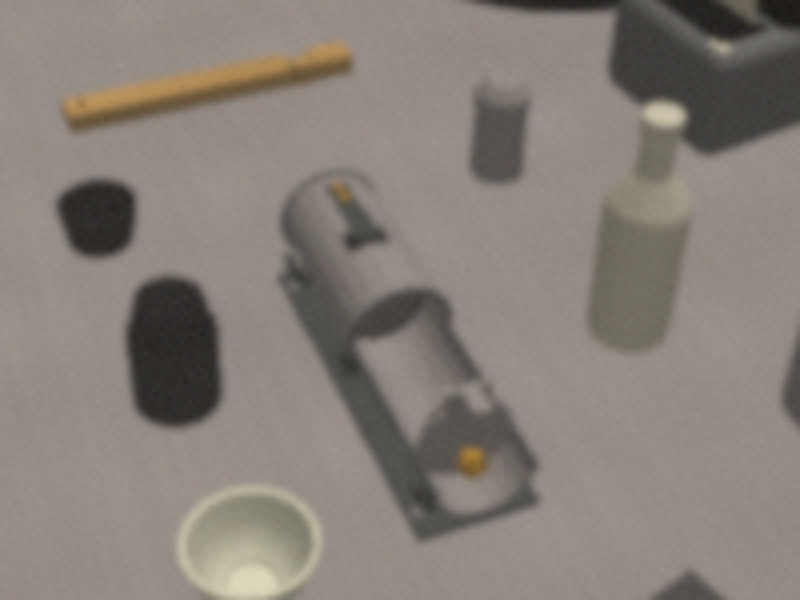

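```bash
cat > h.py <<'E'
import cv2,numpy as np
from station import env,viewer,set_gripper
from scipy.spatial.transform import Rotation as R
def ray(n,uv):
    p=viewer.camera_params(n);K=np.array([[p['fx'],0,p['cx']],[0,p['fy'],p['cy']],[0,0,1]],float)
    q=cv2.undistortPoints(np.array(uv,float).reshape(-1,1,2),K,np.array(p['dist'],float)).reshape(-1,2)
    d=np.c_[q[:,0],-q[:,1],-np.ones(len(q))];P=np.array(p['pose'])
    return P[:3,3],d@P[:3,:3].T
def onz(n,uv,z):
    o,d=ray(n,uv);return o+d*((z-o[2])/d[:,2])[:,None]
def two(a,b):
    (o1,d1),(o2,d2)=ray("top",[a]),ray("side",[b]);d1,d2=d1[0],d2[0]
    s=np.linalg.lstsq(np.c_[d1,-d2],o2-o1,rcond=None)[0]
    p,q=o1+s[0]*d1,o2+s[1]*d2
    return (p+q)/2,np.linalg.norm(p-q)
def pix(n,X):
    p=viewer.camera_params(n);K=np.array([[p['fx'],0,p['cx']],[0,p['fy'],p['cy']],[0,0,1]],float)
    P=np.array(p['pose']);c=(np.atleast_2d(X)-P[:3,3])@P[:3,:3];c=c*[1,-1,-1]
    return cv2.projectPoints(c,np.zeros(3),np.zeros(3),K,np.array(p['dist'],float))[0].reshape(-1,2)
def woodmask(im):
    h=cv2.cvtColor(im,cv2.COLOR_BGR2HSV);return cv2.inRange(h,(10,70,90),(28,255,255))
def stick(im,box):
    x0,y0,x1,y1=box;m=np.zeros(im.shape[:2],np.uint8);m[y0:y1,x0:x1]=woodmask(im)[y0:y1,x0:x1]
    c=max(cv2.findContours(m,cv2.RETR_EXTERNAL,cv2.CHAIN_APPROX_NONE)[0],key=cv2.contourArea)
    return cv2.minAreaRect(c),cv2.convexHull(c)
E
python3 - <<'E'
from h import *
t=cv2.imread("pics/top0.png");s=cv2.imread("pics/side0.png")
r,h=stick(t,(205,140,250,265));print(r);b=cv2.boxPoints(r);print(b,'\n',onz("top",b,20).round(1))
r2,h2=stick(s,(235,145,320,180));print(r2)
z=lambda p,o:[(p[0]+.5)/4-.5+o[0],(p[1]+.5)/4-.5+o[1]]
O=(210,120)
for nm,p in dict(back_hi=(374,273),back_lo=(377,370),mouth_hi=(555,273),mouth_lo=(555,368),brk=(470,319),buf_t=(680,285),buf_b=(680,355)).items():
    print(nm,onz("top",[z(p,O)],50)[0].round(1),onz("top",[z(p,O)],86)[0].round(1))
# orange bolts seen in both views
print(two(z((400,319),O),z((338,186),(225,140))),two(z((702,329),O),z((472,461),(225,140))))
for nm,p in dict(shaker=(290,90),bottle=(570,52),one=(258,523),nest=(497,512),ram=(722,515)).items(): print(nm,onz("top",[z(p,O)],60)[0].round(0))
# gradient edges
g=cv2.GaussianBlur(cv2.cvtColor(t,cv2.COLOR_BGR2GRAY),(3,3),0)
print(g[180:222,[310,322,335]].T)
print(g[[195,205,208],296:312]); print(g[[198,203],372:400])
E
```

```text
((225.0, 206.5), (81.0, 8.0), 90.0)
[[221. 166.]
 [229. 166.]
 [229. 247.]
 [221. 247.]] 
 [[631.4 284.9  20. ]
 [631.7 259.3  20. ]
 [375.4 251.6  20. ]
 [375.  276.8  20. ]]
((276.46673583984375, 160.84027099609375), (8.443704605102539, 72.7708740234375), 78.2317123413086)
back_hi [561.8  20.4  50. ] [558.2  18.4  86. ]
back_lo [486.8  16.8  50. ] [485.2  14.9  86. ]
mouth_hi [ 563.6 -119.5   50. ] [ 559.9 -117.7   86. ]
mouth_lo [ 490.2 -120.2   50. ] [ 488.5 -118.4   86. ]
brk [527.1 -54.3  50. ] [524.4 -54.3  86. ]
buf_t [ 555.6 -216.    50. ] [ 552.1 -211.7   86. ]
buf_b [ 501.5 -216.2   50. ] [ 499.5 -211.9   86. ]
(array([523.63929216,  -2.07384177,  92.25356728]), np.float64(0.8155928138881497)) (array([ 525.41233652, -235.04110396,   44.7776403 ]), np.float64(6.900325654213685))
shaker [702.  87.  60.]
bottle [ 735. -129.   60.]
one [369. 105.  60.]
nest [380. -77.  60.]
ram [ 380. -247.   60.]
[[136 136 137 136 137 138 133 109  89 100 117 122 127 131 135 137 124  97
   96 117 110  91 102 123 126 119 113 112 106  96  85  78  76  70  69  93
  123 133 131 131 132 133]
 [133 133 133 132 133 134 133 121 105 104 115 124 128 130 135 139 120  85
   70  71  72  78  99 123 127 118 113 110 104  94  85  73  69  72  82 104
  125 130 130 130 131 132]
 [134 133 133 133 133 134 132 119 104 106 117 124 129 131 133 136 137 140
  144 146 145 138 130 126 124 117 111 108 101  93  84  75  73  74  81 104
  126 132 131 131 133 135]]
[[135 135 135 135 136 131 116 112 126 134 135 134 135 136 137 137]
 [133 134 134 134 136 130 111  99 109 118 118 117 118 118 119 119]
 [133 134 133 134 136 131 107  82  87 101 104 104 104 104 106 106]]
[[130 130 130 131 125  92  44  22  26  56 114 149 148 145 146 145 145 145
  143 139 137 137 138 138 138 138 138 137]
 [139 140 140 140 135 109  60  23  23  51  88 114 119 120 126 133 135 135
  135 136 135 136 136 136 137 137 137 137]]
```

```bash
cat >> h.py <<'E'
def down(psi):
    x=np.array([np.cos(psi),np.sin(psi),0]);z=np.array([0,0,-1.]);return R.from_matrix(np.c_[x,np.cross(z,x),z]).as_quat()
def st():
    s=env.read_state();return s['time_s'].__round__(2),np.round(s['tool_pos'],1),np.round(s['force'],2),round(s['width'],1)
E
python3 - <<'E'
from h import *
for off in(0,np.pi):
    for p,a in(([424,266,83],.031),([523,290,121],-1.561),([523,50,121],-1.561)):
        q=env.ik(p,down(a+off));print(off,p,None if q is None else np.round(q,2))
E
```

```text
0 [424, 266, 83] [ 0.54  0.62  2.   -0.    0.52  2.08]
0 [523, 290, 121] None
0 [523, 50, 121] None
3.141592653589793 [424, 266, 83] [ 0.54  0.62  2.   -0.    0.52 -1.07]
3.141592653589793 [523, 290, 121] [ 0.49  0.64  1.78 -0.    0.72  0.48]
3.141592653589793 [523, 50, 121] [ 0.07  0.57  1.95 -0.    0.63  0.06]
```

Run:
```python
from h import *
env.reach([424,266,180],down(.031+np.pi));print(st())
env.move_l([424,266,83],rate=120,f_stop=8);print(st())
set_gripper(20);print(st())
env.move_l([424,266,190],rate=150);print(st())
cv2.imwrite("pics/s1.png",viewer.camera("side"));cv2.imwrite("pics/t1.png",viewer.camera("top"))
```

```text
(1.51, array([424.3, 266.7, 180.3]), array([ 0.48, -0.07,  0.28]), 87.5)
(2.47, array([424.3, 266.3,  83.4]), array([-0.19, -0.96,  0.74]), 87.9)
(3.42, array([424., 266.,  83.]), array([-0.9 ,  0.11, -0.32]), 27.8)
(4.28, array([423.6, 265.7, 189.5]), array([-0.43,  0.34, -0.75]), 27.7)
```

View pics/s1.png

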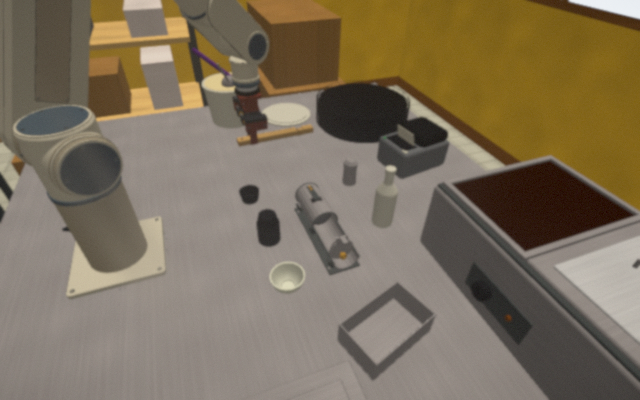

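View pics/t1.png

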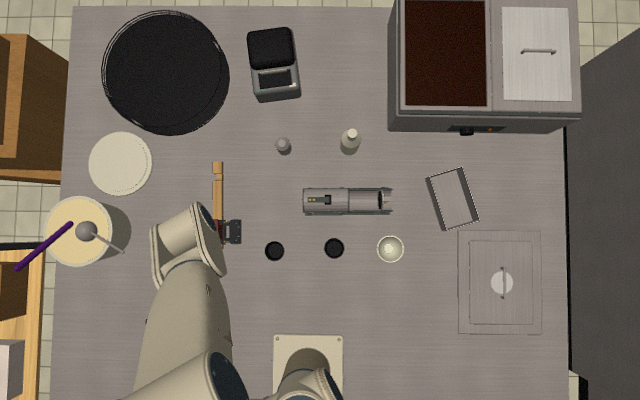

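The stick is held near its plain end: its tip shows at (218,161) in the top view and (312,128) in the side view. Next I swing it round behind the tube and measure the tip in both views.

Run:
```python
from h import *
env.reach([524,290,190],down(-1.561+np.pi));print(st())
env.move_l([524,290,121],rate=120,f_stop=10);print(st())
env.hold(.3)
s=viewer.camera("side");t=viewer.camera("top")
cv2.imwrite("pics/s2.png",cv2.resize(s[110:260,220:420],None,fx=4,fy=4,interpolation=cv2.INTER_CUBIC))
cv2.imwrite("pics/t2.png",cv2.resize(t[130:280,190:390],None,fx=4,fy=4,interpolation=cv2.INTER_CUBIC));print(st())
cv2.imwrite("pics/s2f.png",s);cv2.imwrite("pics/t2f.png",t)
```

```text
(5.76, array([523.7, 289.9, 189.6]), array([ 1.11,  0.45, -0.21]), 27.8)
(6.48, array([524.3, 290.1, 121.3]), array([-0.34, -0.23, -1.77]), 27.7)
(6.88, array([524.2, 290.1, 121.4]), array([-0.27,  0.1 , -0.47]), 28.1)
```

View pics/s2.png

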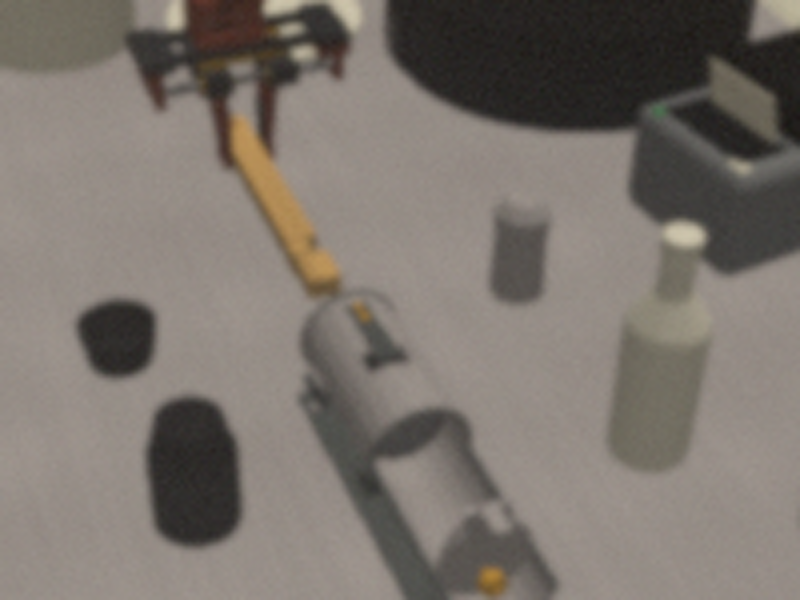

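View pics/t2.png

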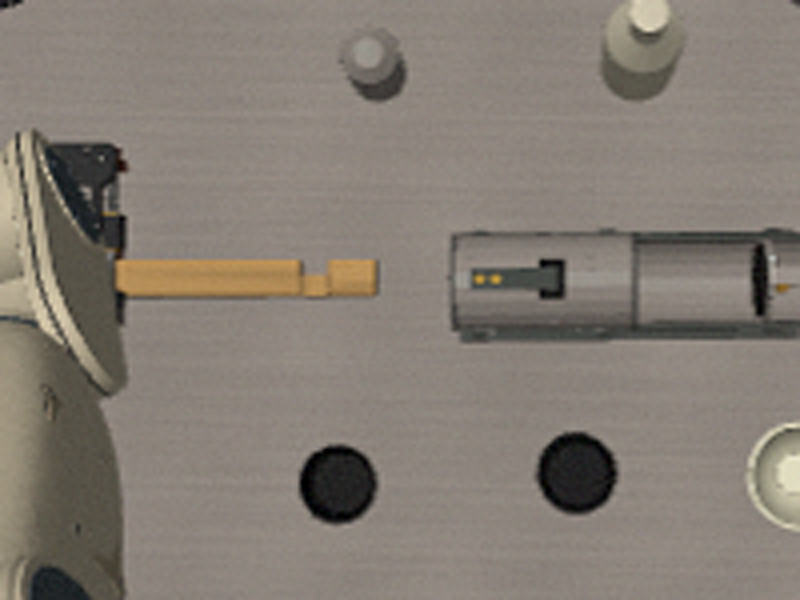

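The stick lines up with the tube: in the top crop its tip centre is at (377,278) and the tube's back edge is at x=453. Now I triangulate the tip.

Run:
```python
from h import *
z=lambda p,o:[(p[0]+.5)/4-.5+o[0],(p[1]+.5)/4-.5+o[1]]
T=(190,130);S=(220,110)
for a,b in(((377,261),(337,265)),((377,295),(307,281))): print(two(z(a,T),z(b,S)))
for p in((118,262),(118,297),(377,261),(377,296)):print(onz("top",[z(p,T)],58)[0].round(1))
# expected tip in side view if level at z 58/48
print(np.round((pix("side",[[524-14+2,80,58],[524+14+2,80,58],[526,80,38]])-np.array(S))*4+1.5,0))
```

```text
(array([536.63746011,  77.7430262 ,  70.77546781]), np.float64(1.8854906515389962))
(array([511.81532631,  77.97589021,  61.47415915]), np.float64(0.8783358083793795))
[535.2 278.4  58. ]
[508.2 277.6  58. ]
[538.6  78.7  58. ]
[511.7  78.2  58. ]
[[307. 283.]
 [342. 276.]
 [325. 300.]]
```

```bash
cat >> h.py <<'E'
def P(y): return [523.6+0.01*(290-y),y,119]
E
python3 - <<'E'
from h import *
print(env.move_l(P(235),rate=80,f_stop=6),st())
print(env.move_l(P(140),rate=25,f_stop=3.5),st())
env.hold(.1);print(st())
E
```

```text
False (7.72, array([524.4, 235.1, 119.1]), array([-0.06, -0.13,  0.05]), 28.0)
True (9.41, array([524.3, 201.6, 118.7]), array([ 0.58, -1.16, -1.37]), 27.6)
(9.51, array([524. , 201.7, 118.4]), array([-0.83, -0.6 , -0.95]), 27.9)
```

Run:
```python
from h import *
y=201.6
for i in range(6):
    y-=3;r=env.move_l(P(y),rate=15,f_stop=6);f=[env.read_state()['force']]
    for k in range(3): env.hold(.02);f.append(env.read_state()['force'])
    print(r,round(y,1),st()[0],st()[1],np.mean(f,0).round(2),np.array(f)[:,1].round(1))
    if r or np.mean(f,0)[1]>9.5: break
```

```text
False 198.6 9.93 [524.6 199.  119. ] [-0.15  5.09 -1.4 ] [5.  4.7 5.7 5. ]
False 195.6 10.33 [524.5 195.8 119. ] [-0.5   4.47 -2.3 ] [4.7 4.5 4.3 4.5]
False 192.6 10.73 [524.6 192.6 119. ] [-0.26  4.35 -1.87] [4.9 3.6 4.4 4.6]
False 189.6 11.13 [524.6 189.6 119. ] [-0.26  4.67 -2.02] [5.  4.6 4.6 4.5]
False 186.6 11.53 [524.6 186.6 119. ] [-0.19  4.25 -1.99] [3.5 4.4 4.6 4.4]
False 183.6 11.93 [524.7 183.6 119. ] [-0.34  3.78 -1.63] [4.1 3.7 3.6 3.8]
```

Run:
```python
from h import *
y=183.6
while y>98:
    d=6 if y>150 else 10
    y-=d;r=env.move_l(P(y),rate=20,f_stop=5);f=[env.read_state()['force']]
    for k in range(3): env.hold(.02);f.append(env.read_state()['force'])
    print(r,round(y,1),st()[0],st()[1],np.mean(f,0).round(2))
    if r or np.mean(f,0)[1]>9.5: break
t=viewer.camera("top");cv2.imwrite("pics/t3.png",cv2.resize(t[130:280,190:390],None,fx=4,fy=4,interpolation=cv2.INTER_CUBIC))
```

```text
False 177.6 12.43 [524.6 177.2 119. ] [ 0.33 -0.22 -1.08]
False 171.6 12.93 [524.8 171.5 119. ] [ 0.36 -0.07 -0.71]
False 165.6 13.43 [524.9 165.5 119. ] [ 0.13 -0.3  -0.71]
False 159.6 13.93 [524.9 159.5 119. ] [ 0.09  0.02 -0.62]
False 153.6 14.43 [525.  153.5 119. ] [ 0.15 -0.27 -1.35]
False 147.6 14.93 [525.  147.5 119. ] [-0.23  0.28 -0.9 ]
False 137.6 15.63 [525.1 137.5 119. ] [-0.08  0.1  -1.02]
False 127.6 16.33 [525.2 127.5 119. ] [-0.29  0.13 -0.8 ]
False 117.6 17.03 [525.3 117.6 119. ] [ 0.14 -0.06 -0.63]
False 107.6 17.73 [525.4 107.6 119. ] [-0.04 -0.02 -0.45]
False 97.6 18.43 [525.5  97.6 119. ] [ 0.31  0.1  -0.44]
```

View pics/t3.png

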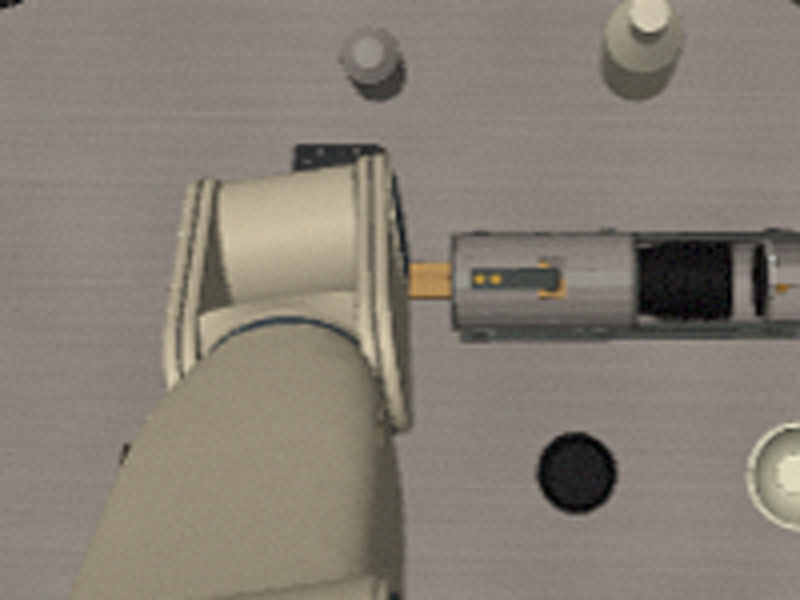

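The nest (black, x 638–733 in the crop) is in the cradle, about 20 mm short of the buffer at x≈757. I now feel for the stop.

Run:
```python
from h import *
def rd():
    f=[]
    for k in range(6): env.hold(.02);f.append(env.read_state()['force'][1])
    return np.mean(f)
y=97.6; b=rd(); print('bias',b)
y-=8; print(env.move_l(P(y),rate=16,f_stop=3),st())
f=rd()-b
while f<2 and y>50:
    y-=1.5;r=env.move_l(P(y),rate=12,f_stop=4);f=rd()-b;print(r,y,round(f,2))
    if r: y=env.read_state()['tool_pos'][1]
n=0
while f<4.5 and n<8:
    n+=1;y-=.4;env.move_l(P(y),rate=6,f_stop=4);f=rd()-b;print('fine',round(y,1),round(f,2))
for k in range(4): env.hold(.15);print(st())
```

```text
bias -0.3772890865560896
False (19.23, array([525.6,  89.5, 119. ]), array([-0.17, -0.04, -0.59]), 27.5)
False 88.1 0.3
False 86.6 0.48
False 85.1 0.81
False 83.6 0.31
False 82.1 0.81
False 80.6 0.57
False 79.1 0.08
False 77.6 1.58
True 76.1 3.73
fine 76.4 5.34
(23.18, array([525.7,  76.7, 118.9]), array([-0.25,  3.94,  0.29]), 27.7)
(23.33, array([525.7,  76.7, 118.9]), array([-0.53,  5.46, -0.57]), 28.1)
(23.48, array([525.7,  76.7, 118.9]), array([ 0.04,  4.51, -0.35]), 27.7)
(23.63, array([525.7,  76.7, 118.9]), array([-0.57,  4.81,  0.29]), 27.7)
```

Five newtons held for over half a second. Now I withdraw, check the nest, and lay the stick down.

Run:
```python
from h import *
env.move_l(P(82),rate=15);env.move_l(P(310),rate=90);print(st())
t=viewer.camera("top");cv2.imwrite("pics/t4.png",cv2.resize(t[130:280,210:410],None,fx=4,fy=4,interpolation=cv2.INTER_CUBIC))
p=P(310);p[2]=90;env.move_l(p,rate=80,f_stop=8);p[2]=82.5;print(env.move_l(p,rate=15,f_stop=4),st())
set_gripper(70);print(st())
p[2]=200;env.move_l(p,rate=120);print(st())
env.reach([250,480,300],down(.031+np.pi)) if env.ik([250,480,300],down(.031+np.pi)) is not None else None
env.hold(.3)
t=viewer.camera("top");s=viewer.camera("side")
cv2.imwrite("pics/t5.png",t);cv2.imwrite("pics/s5.png",s);print(st())
```

```text
(26.84, array([523.4, 309.8, 119. ]), array([0.33, 0.06, 0.24]), 27.4)
True (27.9, array([523.4, 310. ,  83. ]), array([-0.18,  0.19,  5.42]), 27.5)
(28.71, array([522.9, 309.8,  82.3]), array([-0.32, -0.08,  0.27]), 69.7)
(29.84, array([523. , 309.7, 199.2]), array([ 0.48, -0.62, -0.22]), 70.1)
(31.52, array([250.4, 479.8, 299.8]), array([0.89, 0.15, 0.73]), 69.8)
```

View pics/t4.png

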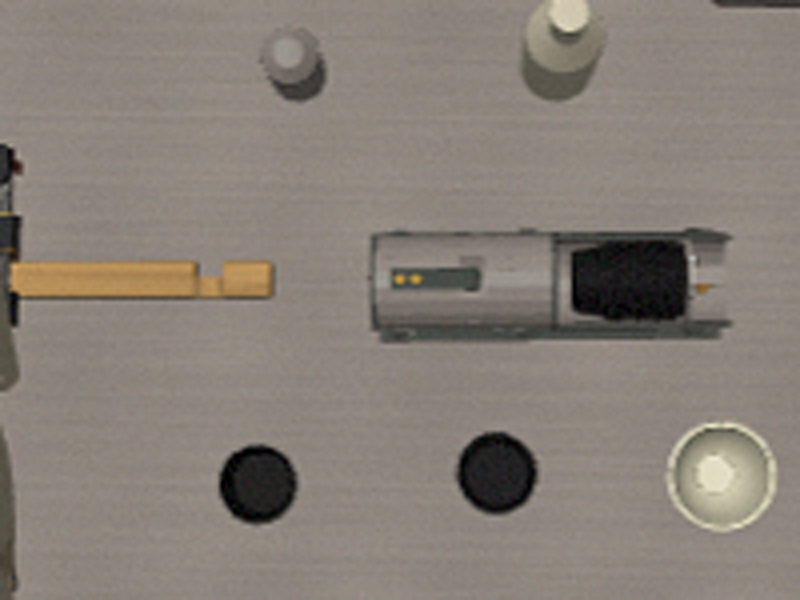

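View pics/t5.png

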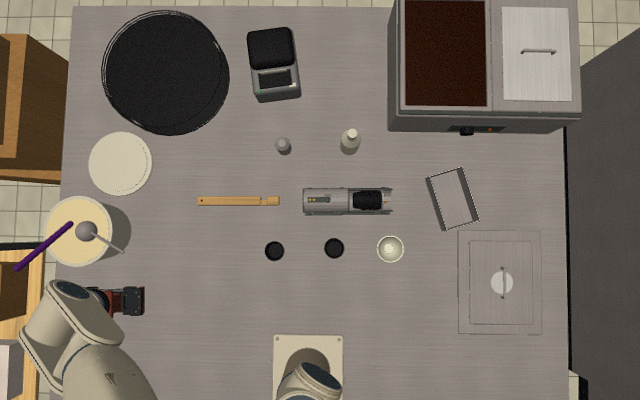

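View pics/s5.png

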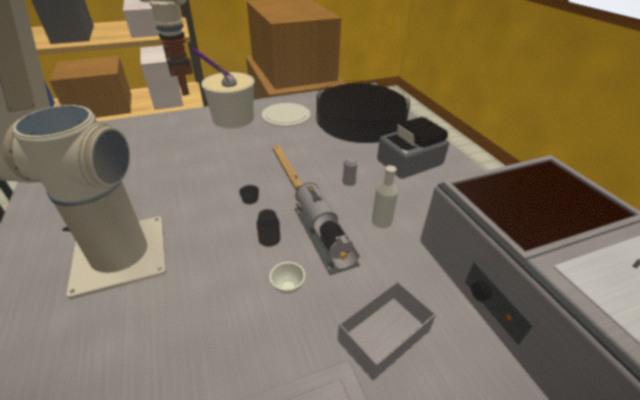

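The nest lies in the cradle, its rim meeting the buffer at crop x≈687 and its bottom at 572, clear of the tube mouth at 555. The stick lies flat at about (238,201) in the top view, and the other things look unmoved.

Run:
```python
from station import workorder
print(workorder.sign_off())
```

```text
the job is handed in; nothing more can be done
None
```

The nest is out of the tube and against the end stop, the stick is back on the counter, and the job is handed in. No verdict was reported.

**The push:** I gripped the stick near its plain end and pushed notch end first. The brake dragged at about 4–5 N, then let go. After about 124 mm of pushing, the force rose at the stop. I held the nest there at about 5 N for more than 0.5 s. The highest force I read while pushing was 5.7 N.

**Last checks (pictures):**
- **Nest:** its rim meets the buffer, with no gap visible in the top view. Its bottom is about 13 mm beyond the tube mouth.
- **Stick:** it lies on the counter behind the tube, about 70 mm clear of it. I felt it touch down at the expected height and then released it.
- **Other things:** they look unmoved by eye; I did not measure them.
- **Robot:** it is parked well clear, at about 31.5 s of the 51 s allowed.

**Disagreements:**
- Before insertion, the two camera views put the stick tip about 8 mm higher than the arm's position implied. I put most of that down to blur and lowered the arm 2 mm; the stick went in freely.
- The first contact stop read no force afterwards. I carried on in 3 mm steps, and the next one showed real contact at about 5 N.

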